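# Take the hub cap off a disc slicer

### The job

The slicing disc has to come out for washing, so take off the hub cap that holds it: slide the slicer's guard along its rods all the way to its stop over the motor, so that the disc is uncovered, and leave it there. Then unscrew the cap by its knob; nobody remembers whether its thread is right- or left-handed, so feel which way it gives. Lift the cap off and finish while still holding it in the gripper, upright and still, 5 cm or more above the disc and touching nothing else, with the other things left where they stand.

Things in the scene. Friction and masses are not known exactly. Their poses are not given: they have to be found in the camera images.
- slicer: Electric vegetable slicer, fixed: low white housing 210 x 360 x 98 mm (x, y, z). Origin: centre of its underside; x to the back, y to the left, z up. Right half (y < 0): round well, 170 mm across, 48 mm deep, holding the slicing disc. Left half: closed motor housing, flat deck at z = 98 mm. Guide rods along y at x = +-96 mm; their end posts rise to z = 115 mm.
- hub (a point): Middle of the top face of the slicing disc, where the cap stands: slicer frame x = 0, y = -85, z = 56 mm; axes as the slicer. The threaded spindle end inside the cap stands 13 mm above it. The flat steel disc is 158 mm across and does not turn (the drive is braked).
- guard (a joint): Position of the guard along its rods: 0 = fully over the disc and cap, 0.17 m = at its stop over the motor (it moves along the slicer's +y). Starts at 0 to 0.03; 3 to 5 N move it, friction holds it where it is left. Steel plate 178 x 164 mm (x, y), top 108 mm above the slicer's underside; on it, a grip fin in front and a feed chute with grey pusher behind (68 x 104 mm, top at 151 mm).
- guard_grip (a point): Middle of the guard's upright grey grip fin, 131 mm above the slicer's underside; axes as the slicer. The fin is 14 mm thick along y, 66 mm long along x and stands from 108 to 143 mm. The feed chute begins 46 mm behind this point (+x). It moves with the guard.
- cap: Black hub cap, loose, about 60 g, 41 mm high, screwed on the spindle at the disc's middle. Origin: centre of its underside, on the disc; z up. Skirt 54 mm across up to 18.5 mm, above it a ribbed round knob 42 mm across: grip the knob. A small raised pointer on its top runs along +x. Hollow skirt, threaded inside (see thread).
- thread (a point): The cap's thread, a point on the axis 8 mm above the disc. Coarse, two starts, right- or left-handed (changes from run to run, not visible). The wrong way it comes up hard within 0.1 rad (over 0.5 N m); the right way it turns freely (under 0.2 N m), lets go after 0.87 rad and lifts straight off (until a stop at 2.2 rad). Right-handed: loosens anticlockwise from above. It does not climb by itself.
- brush: Bystander, loose: wooden scrubbing brush, 62 x 154 x 47 mm, lying to the right of the slicer. Origin: centre of its underside.
- spice: Bystander, loose: spice jar with a red lid, 45 mm across, 106 mm high. Origin: centre of its underside.
- honey: Bystander, loose: squat jar with a yellow lid behind the slicer, 64 mm across, 98 mm high. Origin: centre of its underside.
- sardines: Bystander, loose: flat oblong tin, 63 x 105 x 26 mm. Origin: centre of its underside.
- cup: Bystander, loose: white mug to the left of the slicer, 80 mm across, 111 mm with its handle, 102 mm high. Origin: centre of its underside.

How it is judged (in metres and radians):
On the way, in this order (a step that is already met when the one before it is completed fails the run):
1. the guard is slid to its stop over the motor (value of joint guard above 0.162 m), for 0.2 s.
2. the gripper has the cap lifted clear of the spindle (z of cap in the frame of slicer above 0.086 m and contact force between the fingers and cap above 1 N), for 0.2 s.
At the end, for the whole second after the job is handed in: The guard is within 10 mm of its stop; the cap is gripped by the fingers, its underside at least 42 mm above the disc, within 0.5 rad of upright, at rest (slower than 0.03 m/s) and touching no part of the slicer (value of joint guard above 0.16 m and z of cap in the frame of slicer above 0.098 m and contact force between the fingers and cap above 1 N and contact force between cap and slicer below 0.1 N and angle between cap's own z axis and vertical below 0.5 rad and linear speed of cap below 0.03 m/s); the arm keeps its last pose, push and grip.
It fails at once if a bystander is pushed or knocked more than 4 cm from its place (distance of any of brush, spice, honey, sardines, cup from where it was at the start of the episode above 0.04 m).
It also fails if it takes over 51 s, if anything falls off the work surface, if the arm or the gripper's body presses on something with over 40 N, if the wrist force passes 120 N, or if a joint passes its speed limit or range.

### The arm

A 7-joint arm with a two-finger parallel gripper is mounted at the origin on a cart in front of the work surface, level with it; the furniture and walls round the work are solid. World frame = base frame: x ahead of the robot, y to its left, z up, the work surface at z = 0. Lengths are in m, angles in degrees, forces in N, time in s.
With the tool pointing down it reaches from about 0.425 to 0.875 m from the base axis. Payload 4.7 kg.
Tool frame: the origin (TCP) lies between the finger pads; the fingertips stand env.tip_reach ahead of it and the grasp point (between the pads) lies 2 mm behind it (env.tip_reach is the distance from the TCP to the fingertips, in m); z points along the fingers, y is the line along which they close (so a half turn about z gives the same grasp; the last joint's range is limited). The gripper opens to 87 mm and grips with 3 to 60 N. Pads are 19 mm wide; open, the fingers measure 117 mm over their backs; the gripper's body (75 mm by 190 mm) begins 51 mm behind the grasp point.
Start: joints at [77.584, 18.392, -4.016, 83.108, 1.295, 78.541, -3.26], TCP at [0.149, -0.633, 0.24] pointing down, gripper open.
Joint ranges: [-163.93, 163.93], [-17.29, 119.83], [-79.2, 71.16], [3.27, 140.29], [-89.18, 269.18], [5.43, 117.66], [-154.24, 154.24]. Speed limits (degrees/s): [147.25, 147.25, 180, 180, 180, 180, 180].

### API

Orientations are given as [roll, pitch, yaw] about the fixed x, y, z axes, in that order (R = Rz(yaw) Ry(pitch) Rx(roll)).
In Python, from cell import env gives the robot as it stands.
- The arm moves only by the tool drive_effector, called as name(argument=value, ...) on one line, values as JSON. Schema: {"type":"object","properties":{"deltas":{"type":"array","items":{"type":"number"},"minItems":5,"maxItems":40},"grip_n":{"type":"number"},"only":{"type":"string"},"quiet":{"type":"boolean"},"lines":{"type":"string"}},"required":["deltas"],"additionalProperties":false}. deltas is one flat list of numbers that holds 1 to 8 rows one after another, with no inner brackets; each row has 5 numbers: dx, dy, dz in fractions of the full range, 1 being 0.6 m, then a turn about the tool's z in parts of the range, where 1.0 means 120 degrees, then the finger opening in m; each row is the pose to reach, as a shift and turn from the pose commanded when the call began, along the tool's axes at that moment; what a row does not reach only later rows make up. A row lasts 1/12 s, in which the tool goes at most 0.0417 m and 7.16 degrees, less where a joint would pass 70% of its speed; a pose out of reach is approached as far as the arm can. The fingers move at their own pace and stop on an object; grip_n is the grip in N (left out, the last holds). Time passes only in rows, so rows that do not move let the fingers close. The tool returns the time, the measured TCP pose, the force, the opening and the grip force at its end. only (a regular expression) keeps the lines of the reply that match it, lines (a string "A,B") keeps lines A to B, and quiet returns only ok. Input that does not fit is refused with a message, and nothing moves.
- env.get_obs(): the state, without advancing time (a new reading comes with each control period).
- env.read_camera(name): name is "scene" or "side" or "wrist"; returns a dict with "color" (480x640x3 uint8, blue, green, red), "fx", "fy", "cx", "cy" (pixels), "world_from_camera" (4x4, takes a point from camera to world coordinates). Camera axes: x right, y down, z forward; pixel columns grow to the right and rows downward; lengths in m; the calibration is good to about 2 mm. A picture is of the moment at which its call begins. There is no depth.
- env.sign_off(): hands the job in; it is judged then, once.
The state is a dict: "time_s": time; "qpos": joint angles; "joint_velocities": joint speeds; "effort": joint torques, N m; "tool_pos": TCP position; "tool_rot": TCP orientation; "force": force on the tool from outside, world axes, zero at the start; "wrist_torque": the same for the moment, N m; "grip_width": finger opening in m; "grasp_force": force on a finger pad.
Only numpy, scipy, OpenCV 4.12 (cv2) and the standard library are available. Lean on these libraries where they do the work, as an engineer would, in place of code of your own. Each camera call takes 0.05 s, during which the arm holds its last target. There are 200 camera calls.

## Working session

There is one attempt and no reset: what is moved stays moved. The work goes in short steps, Python scripts to look and compute and a tool call to move; the robot and the scene stay as the last step left them, time stands still between calls to the robot, and variables do not carry over. Pictures are saved under pics/ and viewed, at most 10 in all, crops included, and the job is handed in when it is done.

```bash
ls; mkdir -p pics
```

Run:
```python
from cell import env
import cv2
for n in ("scene","side"):
    c=env.read_camera(n); cv2.imwrite(f"pics/{n}0.png",c["color"]); print(n,c["fx"],c["cx"],c["cy"],c["world_from_camera"].round(3).tolist() if hasattr(c["world_from_camera"],'round') else c["world_from_camera"])
o=env.get_obs(); print(o, env.tip_reach)
```

```text
cell.py
pics
scene 467.63717657853846 320.62429379211335 238.6610623030016 [[-0.914, -0.317, 0.252, 0.277], [-0.405, 0.713, -0.573, 0.555], [0.002, -0.626, -0.78, 1.011], [0.0, 0.0, 0.0, 1.0]]
side 443.1181935747094 311.579490654666 232.6297127421525 [[0.974, -0.2, 0.11, 0.457], [-0.228, -0.823, 0.52, -0.739], [-0.014, -0.531, -0.847, 1.141], [0.0, 0.0, 0.0, 1.0]]
{'time_s': 0.1, 'qpos': array([77.58346961, 18.43445614, -4.01571379, 83.17138205,  1.294365  ,
       78.54191548, -3.25994655]), 'joint_velocities': array([ 0.02573076, -0.17056047, -0.04167812, -0.09176588,  0.1543673 ,
        0.03869632,  0.06463566]), 'effort': array([-8.88548529e-04, -4.92572844e+01, -4.06174343e-01, -3.13396990e+01,
       -6.41976041e-02,  3.95267573e-02,  6.97266364e-05]), 'tool_pos': array([ 0.14854092, -0.6322857 ,  0.23854453]), 'tool_rot': array([-1.79897451e+02,  5.02946221e-03,  1.32263060e+01]), 'force': array([-0.18507973, -0.19661945, -0.05846204]), 'wrist_torque': array([-0.03965956, -0.0008634 , -0.03086603]), 'grasp_force': 0.0, 'grip_width': 0.08685694624182445} 0.017
```

View pics/scene0.png

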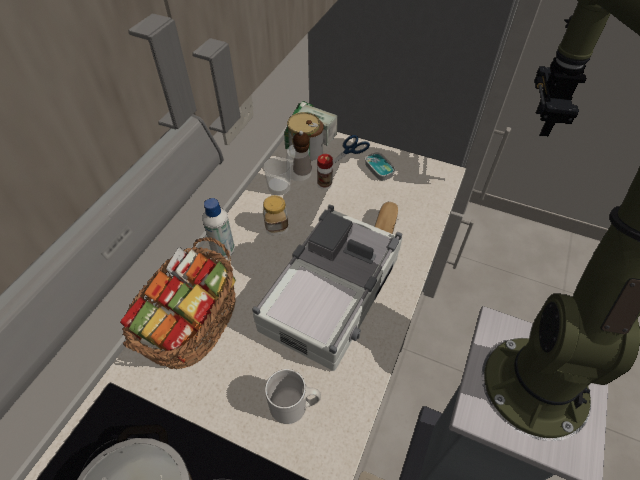

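View pics/side0.png

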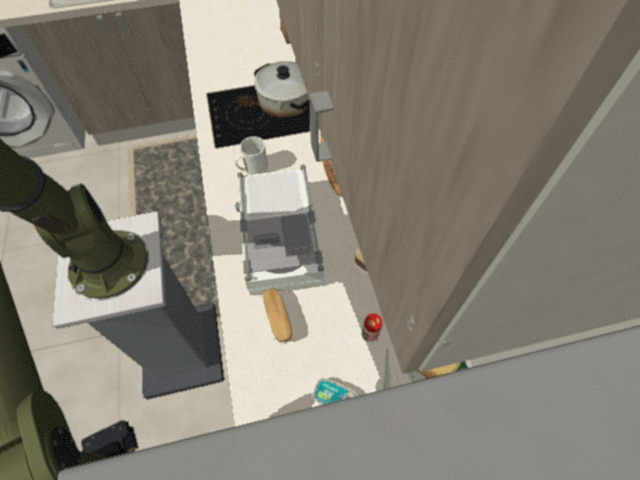

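The scene view shows the slicer's guard over the disc: grip fin at about (360,247), chute at (330,235), and the mug at (287,395). The side view shows the fin at about (267,239), the brush at (277,314) and the upper cabinet to the right. I'll zoom in.

Run:
```python
import cv2
a=cv2.imread("pics/scene0.png")[195:375,245:415]; cv2.imwrite("pics/c1.png",cv2.resize(a,None,fx=3.3,fy=3.3,interpolation=cv2.INTER_CUBIC)[:600])
a=cv2.imread("pics/side0.png")[160:300,225:335]; cv2.imwrite("pics/c2.png",cv2.resize(a,None,fx=4,fy=4,interpolation=cv2.INTER_CUBIC))
```

```text
(no output)
```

View pics/c1.png

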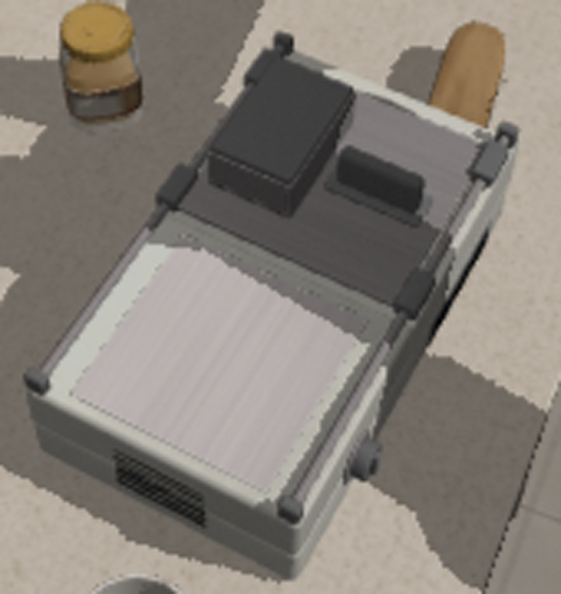

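View pics/c2.png

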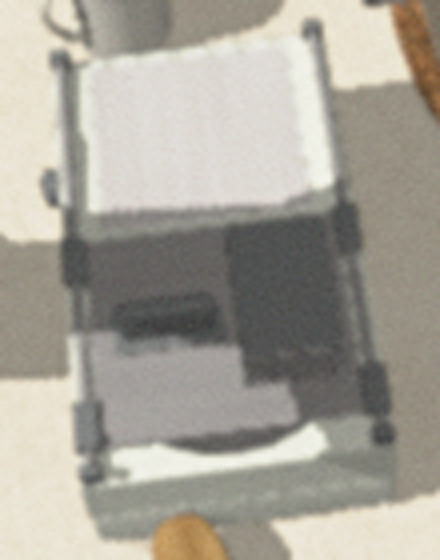

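Scene crop: post tops at (38,375), (291,500), (285,42), (506,130), with the fin top running (342,152)-(424,190). Side crop: posts at (312,25), (60,58), (382,432), (90,468), with the fin at about (115..217, 305). Triangulating these.

Create h.py:
```python
import numpy as np
from cell import env
def ray(c,u,v):
    T=np.array(c["world_from_camera"]); d=T[:3,:3]@[(u-c["cx"])/c["fx"],(v-c["cy"])/c["fy"],1]; return T[:3,3],d/np.linalg.norm(d)
def atz(c,u,v,z):
    p,d=ray(c,u,v); return p+d*(z-p[2])/d[2]
def tri(r):
    A=sum(np.eye(3)-np.outer(d,d) for p,d in r); b=sum((np.eye(3)-np.outer(d,d))@p for p,d in r); return np.linalg.solve(A,b)
```

Run:
```python
from h import *
S=env.read_camera("scene");D=env.read_camera("side")
P={"BL":((38,375),(312,25)),"FL":((291,500),(60,58)),"BR":((285,42),(382,432)),"FR":((506,130),(90,468)),"fin":((383,171),(166,305))}
X={}
for k,((a,b),(e,f)) in P.items():
    r=(S,a/3.3+245,b/3.3+195),(D,e/4+225,f/4+160)
    z=.143 if k=="fin" else .115
    print(k,tri([ray(*q) for q in r]).round(4),*[atz(*q,z).round(4) for q in r]); X[k]=atz(*r[0],z)
c=sum(X[k] for k in("BL","FL","BR","FR"))/4; u=X["BL"]+X["FL"]-X["BR"]-X["FR"]; w=X["BL"]+X["BR"]-X["FL"]-X["FR"]
yaw=np.arctan2(-u[0],u[1]);print("c",c,np.degrees(yaw),np.degrees(np.arctan2(w[1],w[0])),np.linalg.norm(u)/2,np.linalg.norm(w)/2)
R=np.array([[np.cos(yaw),-np.sin(yaw),0],[np.sin(yaw),np.cos(yaw),0],[0,0,1]])
print("hub",c+R@[0,-.085,0],"fin local",R.T@(X["fin"]-c))
```

```text
BL [0.6186 0.1312 0.1086] [0.6147 0.1342 0.115 ] [0.619  0.1264 0.115 ]
FL [0.4282 0.1457 0.1082] [0.4261 0.1487 0.115 ] [0.4292 0.1401 0.115 ]
BR [ 0.5874 -0.2165  0.1051] [ 0.5821 -0.208   0.115 ] [ 0.588  -0.2211  0.115 ]
FR [ 0.3976 -0.1988  0.1082] [ 0.3957 -0.1933  0.115 ] [ 0.399  -0.2022  0.115 ]
fin [ 0.4651 -0.1048  0.1341] [ 0.4603 -0.0983  0.143 ] [ 0.468  -0.1098  0.143 ]
c [ 0.50466484 -0.0295882   0.115     ] -5.265441844538192 -4.462729296891293 0.34356524441592806 0.18806383175095406
hub [ 0.49686439 -0.11422952  0.115     ] fin local [-0.03790343 -0.07247184  0.028     ]
```

The manual's scale: shifts go in shares of 0.6 m and turns go in shares of 120 degrees. Converting my numbers, -0.216 m / 0.6 = -0.36, 0.21 m / 0.6 = 0.35, 18.2 degrees / 120 = 0.1517.

drive_effector(deltas=[0.0417,-0.0433,0,0.0417,0.085,0.0833,-0.0867,0,0.0833,0.085,0.125,-0.13,0,0.125,0.085,0.1667,-0.1733,0,0.1517,0.085,0.2083,-0.2167,0,0.1517,0.085,0.25,-0.26,0,0.1517,0.085,0.3,-0.31,0,0.1517,0.085,0.35,-0.36,0,0.1517,0.085])

```text
time_s: 0.87
tool_pos: [0.3032, -0.3742, 0.2395]
tool_rot: [180.0, 0.0, -5.0]
force: [0.7, -0.5, 0.3]
grip_width: 0.0849
grasp_force: 0.0
```

Scaled: -0.26 m / 0.6 = -0.4333, 0.13 m / 0.6 = 0.2167.

drive_effector(deltas=[0.025,-0.0533,0,0,0.085,0.05,-0.1083,0,0,0.085,0.0833,-0.1667,0,0,0.085,0.1167,-0.225,0,0,0.085,0.1417,-0.2833,0,0,0.085,0.1667,-0.3417,0,0,0.085,0.2,-0.4,0,0,0.085,0.2167,-0.4333,0,0,0.085])

```text
time_s: 1.53
tool_pos: [0.4569, -0.1233, 0.2399]
tool_rot: [-179.9, -0.1, -4.7]
force: [0.5, -0.1, -0.1]
grip_width: 0.085
grasp_force: 0.0
```

drive_effector(deltas=[0,0,0,0,0.085,0,0,0,0,0.085])

```text
time_s: 1.7
tool_pos: [0.4553, -0.1268, 0.2395]
tool_rot: [180.0, 0.0, -4.8]
force: [-0.1, -0.1, 0.0]
grip_width: 0.0851
grasp_force: 0.0
```

Run:
```python
from h import *
import cv2
c=env.read_camera("wrist");cv2.imwrite("pics/w1.png",c["color"]);print(c["fx"],np.array(c["world_from_camera"]).round(3).tolist())
```

```text
389.39018348895326 [[-0.083, -0.956, -0.282, 0.533], [-0.997, 0.079, 0.023, -0.133], [0.001, 0.283, -0.959, 0.385], [0.0, 0.0, 0.0, 1.0]]
```

View pics/w1.png

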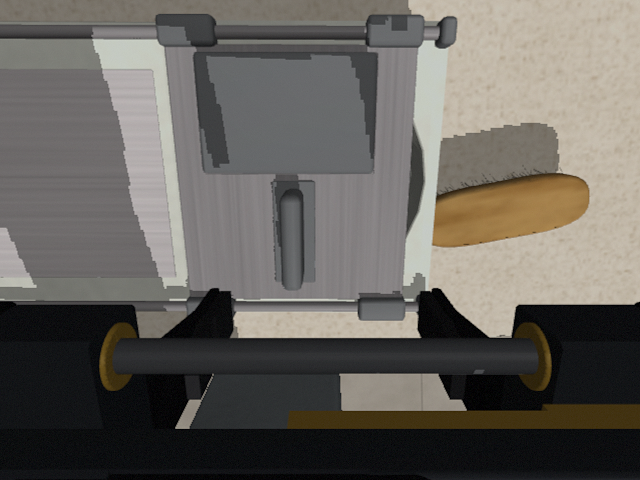

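Wrist view: the fin's top edge runs from (291,190) to (291,288). The chute top spans x 196-377, with its front edge at y≈172. The back-right post is at (447,24).

Run:
```python
from h import *
c=env.read_camera("wrist")
for n,u,v,z in(("finback",291,190,.143),("finfront",291,287,.143),("chFL",204,172,.151),("chFR",374,172,.151),("chBR",377,53,.151),("chBL",196,53,.151),("postBR",447,24,.115)): print(n,atz(c,u,v,z).round(4))
o=env.get_obs();print(o["tool_pos"])
```

```text
finback [ 0.4996 -0.1114  0.143 ]
finfront [ 0.4353 -0.1043  0.143 ]
chFL [ 0.5157 -0.062   0.151 ]
chFR [ 0.5071 -0.1623  0.151 ]
chBR [ 0.571  -0.1672  0.151 ]
chBL [ 0.5794 -0.0688  0.151 ]
postBR [ 0.5895 -0.216   0.115 ]
[ 0.45428998 -0.12915385  0.23930694]
```

Scaled: 0.106 m / 0.6 = 0.1767, -0.022 m / 0.6 = -0.0367.

drive_effector(deltas=[0.0183,-0.0367,0.0333,0,0.06,0.0183,-0.0367,0.075,0,0.06,0.0183,-0.0367,0.1167,0,0.06,0.0183,-0.0367,0.15,0,0.06,0.0183,-0.0367,0.1667,0,0.06,0.0183,-0.0367,0.1767,0,0.06,0.0183,-0.0367,0.1767,0,0.06,0.0183,-0.0367,0.1767,0,0.06])

```text
time_s: 2.47
tool_pos: [0.4682, -0.1078, 0.1343]
tool_rot: [180.0, -0.1, -5.0]
force: [1.1, 0.2, 0.1]
grip_width: 0.0602
grasp_force: 0.0
```

drive_effector(deltas=[0,0,0,0,0.0,0,0,0,0,0,0,0,0,0,0,0,0,0,0,0,0,0,0,0,0,0,0,0,0,0], grip_n=25)

```text
time_s: 2.97
tool_pos: [0.4679, -0.1071, 0.1337]
tool_rot: [180.0, -0.0, -5.0]
force: [0.8, 0.5, 0.3]
grip_width: 0.0282
grasp_force: 0.0
```

drive_effector(deltas=[0,0,0,0,0.0,0,0,0,0,0,0,0,0,0,0,0,0,0,0,0,0,0,0,0,0,0,0,0,0,0], grip_n=25)

```text
time_s: 3.47
tool_pos: [0.4679, -0.1066, 0.1335]
tool_rot: [-180.0, 0.0, -5.0]
force: [-0.3, 2.4, 0.8]
grip_width: 0.0139
grasp_force: 25.0
```

Scaled: -0.11 m / 0.6 = -0.1833, -0.1 m / 0.6 = -0.1667.

drive_effector(deltas=[0,-0.0167,0,0,0,0,-0.0417,0,0,0,0,-0.0667,0,0,0,0,-0.0917,0,0,0,0,-0.1167,0,0,0,0,-0.1417,0,0,0,0,-0.1667,0,0,0,0,-0.1833,0,0,0])

```text
time_s: 4.13
tool_pos: [0.4773, 0.0032, 0.1335]
tool_rot: [179.9, -0.0, -4.9]
force: [1.1, -3.0, 0.5]
grip_width: 0.0142
grasp_force: 25.0
```

drive_effector(deltas=[0,-0.0167,0,0,0,0,-0.03,0,0,0,0,-0.0433,0,0,0,0,-0.05,0,0,0])

```text
time_s: 4.47
tool_pos: [0.4799, 0.0334, 0.1336]
tool_rot: [180.0, 0.0, -4.9]
force: [-0.4, -2.5, 2.0]
grip_width: 0.0136
grasp_force: 25.0
```

Scaled: -0.02 m / 0.6 = -0.0333, -0.015 m / 0.6 = -0.025.

drive_effector(deltas=[0,-0.0083,0,0,0,0,-0.0167,0,0,0,0,-0.025,0,0,0,0,-0.0333,0,0,0,0,-0.0333,0,0,0])

```text
time_s: 4.88
tool_pos: [0.4817, 0.054, 0.1336]
tool_rot: [-179.9, -0.0, -4.9]
force: [-1.8, 2.0, 2.7]
grip_width: 0.0136
grasp_force: 25.0
```

drive_effector(deltas=[0,-0.0067,0,0,0,0,-0.0133,0,0,0,0,-0.02,0,0,0,0,-0.02,0,0,0])

```text
time_s: 5.22
tool_pos: [0.4818, 0.055, 0.1334]
tool_rot: [179.2, 0.2, -5.3]
force: [-6.2, -21.8, 9.3]
grip_width: 0.0139
grasp_force: 25.0
```

Scaled: 0.01 m / 0.6 = 0.0167, 0.005 m / 0.6 = 0.0083.

drive_effector(deltas=[0,0.0083,0,0,0,0,0.0167,0,0,0,0,0.0167,0,0,0,0,0.0167,0,0,0.06,0,0.0167,0,0,0.06,0,0.0167,0,0,0.06,0,0.0167,0,0,0.06,0,0.0167,0,0,0.06])

```text
time_s: 5.88
tool_pos: [0.4819, 0.0548, 0.1335]
tool_rot: [-180.0, -0.0, -4.9]
force: [-0.0, 1.0, -0.4]
grip_width: 0.039
grasp_force: 0.0
```

drive_effector(deltas=[0,0,-0.05,0,0.085,0,0,-0.1,0,0.085,0,0.05,-0.15,0,0.085,0,0.1,-0.1833,0,0.085,-0.0167,0.15,-0.1833,0,0.085,-0.05,0.1917,-0.1833,0,0.085,-0.0667,0.2167,-0.1833,0,0.085,-0.0667,0.2333,-0.1833,0,0.085])

```text
time_s: 6.55
tool_pos: [0.4281, -0.0837, 0.2436]
tool_rot: [179.9, 0.0, -5.2]
force: [0.5, 0.2, 0.5]
grip_width: 0.0836
grasp_force: 0.0
```

drive_effector(deltas=[0,0,0,0,0.085,0,0,0,0,0.085])

```text
time_s: 6.72
tool_pos: [0.4306, -0.0811, 0.2436]
tool_rot: [-180.0, -0.0, -5.0]
force: [-0.8, 0.1, 0.1]
grip_width: 0.0848
grasp_force: 0.0
```

Run:
```python
from h import *
import cv2
c=env.read_camera("wrist");cv2.imwrite("pics/w2.png",c["color"])
c=env.read_camera("scene");cv2.imwrite("pics/s2.png",c["color"])
```

```text
(no output)
```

View pics/w2.png

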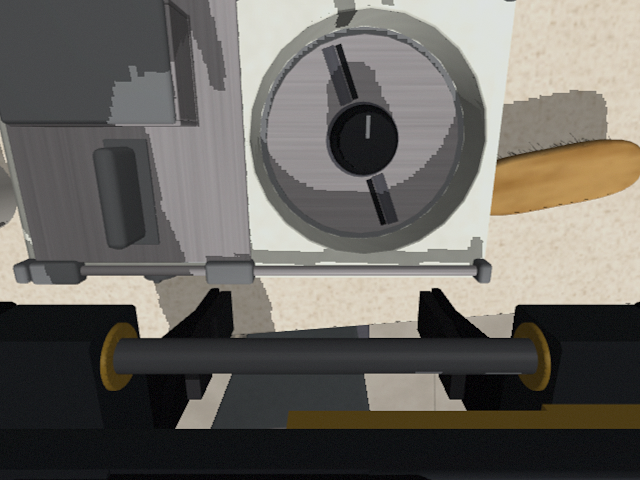

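Wrist view: the guard is clear of the well. The knob's top disc spans x≈329-398 with its centre at (364,138), and the pointer runs away from the robot. The fin sits at (120,197).

Run:
```python
from h import *
import cv2
c=env.read_camera("wrist");g=cv2.cvtColor(c["color"],cv2.COLOR_BGR2GRAY)
m=(g<45).astype(np.uint8);m[220:]=0;m=cv2.morphologyEx(m,cv2.MORPH_OPEN,np.ones((15,15)))
n,l,s,ce=cv2.connectedComponentsWithStats(m)
i=l[138,350];print(s[i],ce[i])
for u,v,z in((364,138,.097),(329,138,.097),(398,138,.097),(364,103,.097),(484,265,.115)): print(atz(c,u,v,z).round(4))
o=env.get_obs();p=o["tool_pos"];print(p,o["qpos"][6])
a=np.radians(-5);d=atz(c,364,138,.097)-p;print("tool dx dy",d[0]*np.cos(a)+d[1]*np.sin(a),d[0]*np.sin(a)-d[1]*np.cos(a))
```

```text
[ 332  107   67   67 3513] [364.38656419 140.75092514]
[ 0.502  -0.1146  0.097 ]
[ 0.5041 -0.0894  0.097 ]
[ 0.5   -0.139  0.097]
[ 0.5257 -0.1159  0.097 ]
[ 0.4041 -0.1968  0.115 ]
[ 0.43066969 -0.08010898  0.2434587 ] -83.1115745089667
tool dx dy 0.07407881970547969 0.028111793583431827
```

Scaled: 0.11 m / 0.6 = 0.1833, 0.1 m / 0.6 = 0.1667, 30 degrees / 120 = 0.25.

drive_effector(deltas=[0.05,0.025,0,0.05,0.085,0.1,0.05,0,0.1,0.085,0.1228,0.0502,0,0.15,0.085,0.1228,0.0502,0.0333,0.2,0.085,0.1228,0.0502,0.0833,0.25,0.085,0.1228,0.0502,0.1333,0.25,0.085,0.1228,0.0502,0.1667,0.25,0.085,0.1228,0.0502,0.1833,0.25,0.085])

```text
time_s: 7.53
tool_pos: [0.4994, -0.1163, 0.1303]
tool_rot: [180.0, 0.3, -34.9]
force: [-0.1, 0.3, -0.1]
grip_width: 0.0855
grasp_force: 0.0
```

drive_effector(deltas=[0,0,0,0,0.085,0,0,0,0,0.085])

```text
time_s: 7.7
tool_pos: [0.5013, -0.1173, 0.1339]
tool_rot: [-180.0, 0.0, -34.9]
force: [1.2, 0.3, -0.0]
grip_width: 0.0848
grasp_force: 0.0
```

Run:
```python
from h import *
import cv2
c=env.read_camera("wrist");cv2.imwrite("pics/w3.png",c["color"]); o=env.get_obs();print(o["tool_pos"],o["tool_rot"],o["qpos"][6])
```

```text
[ 0.50191618 -0.11765514  0.13477778] [-1.79946183e+02 -1.00342936e-01 -3.49212926e+01] -119.11831552892347
```

View pics/w3.png

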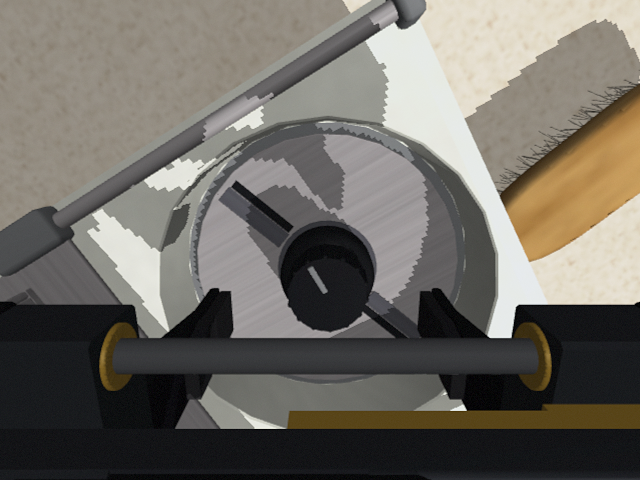

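Knob top centre is about (325,295), and the finger midline is at u≈326, so it is centred. A positive turn drives q7 negative, so I'll turn back to get range both ways.

Run:
```python
from h import *
c=env.read_camera("wrist")
for u,v,z in((325,295,.097),(288,295,.097),(363,295,.097),(328,263,.0745)): print(atz(c,u,v,z).round(4))
print(env.get_obs()["tool_pos"])
```

```text
[ 0.5005 -0.117   0.097 ]
[ 0.5113 -0.1016  0.097 ]
[ 0.4895 -0.1329  0.097 ]
[ 0.5075 -0.1239  0.0745]
[ 0.50210155 -0.11795893  0.13518385]
```

drive_effector(deltas=[0,0,0.0167,-0.0583,0.085,0,0,0.0333,-0.1167,0.085,0,0,0.05,-0.175,0.085,0,0,0.0617,-0.2333,0.085,0,0,0.0617,-0.2917,0.085,0,0,0.0617,-0.35,0.085,0,0,0.0617,-0.375,0.085,0,0,0.0617,-0.375,0.085])

```text
time_s: 8.47
tool_pos: [0.5019, -0.1184, 0.0981]
tool_rot: [179.9, -0.1, 10.1]
force: [-0.2, 0.4, 0.7]
grip_width: 0.0852
grasp_force: 0.0
```

Scaled: 0.0015 m / 0.6 = 0.0025, 0.001 m / 0.6 = 0.0017.

drive_effector(deltas=[0,0.0017,0.0025,0,0.03,0,0.0017,0.0025,0,0.03,0,0.0017,0.0025,0,0.03,0,0.0017,0.0025,0,0.03,0,0.0017,0.0025,0,0.03,0,0.0017,0.0025,0,0.03,0,0.0017,0.0025,0,0.03,0,0.0017,0.0025,0,0.03], grip_n=30)

```text
time_s: 9.13
tool_pos: [0.501, -0.1184, 0.0951]
tool_rot: [-180.0, -0.0, 10.0]
force: [-0.6, 0.5, -1.3]
grip_width: 0.0413
grasp_force: 30.0
```

drive_effector(deltas=[0,0,0,0,0.03,0,0,0,0,0.03,0,0,0,0,0.03,0,0,0,0,0.03])

```text
time_s: 9.47
tool_pos: [0.5009, -0.1186, 0.0951]
tool_rot: [-180.0, -0.0, 10.0]
force: [-0.0, 3.2, 0.3]
grip_width: 0.0412
grasp_force: 30.0
```

```bash
python3 -c "
from h import *
o=env.get_obs();print(o['wrist_torque'],o['qpos'][6],o['effort'][6])"
```

```text
[ 0.57553965 -0.04676965 -0.02765722] -76.70897836255519 0.03482778905890882
```

Gripped. I'll try anticlockwise (negative tool turn) by a small amount and read the torque.

Scaled: -9 degrees / 120 = -0.075.

drive_effector(deltas=[0,0,0,-0.025,0.03,0,0,0,-0.05,0.03,0,0,0,-0.075,0.03,0,0,0,-0.075,0.03,0,0,0,-0.075,0.03])

```text
time_s: 9.88
tool_pos: [0.5012, -0.1173, 0.0951]
tool_rot: [-179.9, -0.1, 19.0]
force: [0.8, 5.9, 1.8]
grip_width: 0.0415
grasp_force: 30.0
```

```bash
python3 -c "
from h import *
o=env.get_obs();print(o['wrist_torque'],o['qpos'][6],o['effort'][6])"
```

```text
[ 1.20695669 -0.18582673 -0.59177096] -68.0500183768857 0.6471771374344826
```

The torque is 0.6 N m, so anticlockwise is hard and the thread is probably left-handed. Trying clockwise.

Scaled: 27 degrees / 120 = 0.225.

drive_effector(deltas=[0,0,0,0.0333,0.03,0,0,0,0.075,0.03,0,0,0,0.125,0.03,0,0,0,0.175,0.03,0,0,0,0.225,0.03,0,0,0,0.225,0.03])

```text
time_s: 10.38
tool_pos: [0.5008, -0.1197, 0.095]
tool_rot: [179.9, -0.0, -8.1]
force: [0.6, -0.3, 0.2]
grip_width: 0.041
grasp_force: 30.0
```

```bash
python3 -c "
from h import *
o=env.get_obs();print(o['wrist_torque'],o['qpos'][6],o['effort'][6])"
```

```text
[ 0.05167679 -0.05988358  0.00718051] -94.32197726503134 -1.0355769842863083
```

Scaled: 29 degrees / 120 = 0.2417.

drive_effector(deltas=[0,0,0,0.0417,0.03,0,0,0,0.0917,0.03,0,0,0,0.1417,0.03,0,0,0,0.1917,0.03,0,0,0,0.2417,0.03])

```text
time_s: 10.8
tool_pos: [0.5006, -0.1198, 0.095]
tool_rot: [179.9, -0.0, -37.1]
force: [0.6, 0.2, 0.6]
grip_width: 0.0413
grasp_force: 30.0
```

```bash
python3 -c "
from h import *
o=env.get_obs();print(o['wrist_torque'],o['qpos'][6],o['effort'][6])"
```

```text
[ 0.01306951  0.02303811 -0.00420107] -122.51335011362227 1.2730346247553825
```

drive_effector(deltas=[0,0,0,0.0417,0.03,0,0,0,0.0833,0.03,0,0,0,0.125,0.03,0,0,0,0.1583,0.03,0,0,0,0.1583,0.03])

```text
time_s: 11.22
tool_pos: [0.5006, -0.1196, 0.0949]
tool_rot: [180.0, -0.0, -55.9]
force: [0.2, -0.2, -0.5]
grip_width: 0.0413
grasp_force: 30.0
```

```bash
python3 -c "
from h import *
o=env.get_obs();print(o['wrist_torque'],o['qpos'][6],o['effort'][6])"
```

```text
[ 0.04542025 -0.00893635  0.00610716] -140.89862978355828 -0.7221056520938873
```

Turned 66° clockwise freely. Gentle lift, watching the force.

Scaled: -0.008 m / 0.6 = -0.0133, -0.006 m / 0.6 = -0.01.

drive_effector(deltas=[0,0,-0.0033,0,0.03,0,0,-0.0067,0,0.03,0,0,-0.01,0,0.03,0,0,-0.0133,0,0.03,0,0,-0.0133,0,0.03])

```text
time_s: 11.63
tool_pos: [0.5012, -0.1192, 0.1036]
tool_rot: [-180.0, -0.0, -55.9]
force: [-0.3, -0.6, -0.7]
grip_width: 0.0413
grasp_force: 30.0
```

Scaled: -0.075 m / 0.6 = -0.125, -0.068 m / 0.6 = -0.1133.

drive_effector(deltas=[0,0,-0.0167,0,0.03,0,0,-0.0367,0,0.03,0,0,-0.0567,0,0.03,0,0,-0.0767,0,0.03,0,0,-0.0967,0,0.03,0,0,-0.1133,0,0.03,0,0,-0.125,0,0.03,0,0,-0.125,0,0.03])

```text
time_s: 12.3
tool_pos: [0.502, -0.1193, 0.1802]
tool_rot: [-179.9, -0.2, -56.0]
force: [0.9, 0.8, -1.6]
grip_width: 0.0413
grasp_force: 30.0
```

drive_effector(deltas=[0,0,0,0,0.03,0,0,0,0,0.03,0,0,0,0,0.03,0,0,0,0,0.03,0,0,0,0,0.03,0,0,0,0,0.03])

```text
time_s: 12.8
tool_pos: [0.5007, -0.1189, 0.1777]
tool_rot: [180.0, 0.0, -56.0]
force: [0.1, 0.4, -0.4]
grip_width: 0.0409
grasp_force: 30.0
```

Run:
```python
from h import *
import cv2
a=env.read_camera("wrist")["color"];b=env.read_camera("scene")["color"]
cv2.imwrite("pics/f.png",cv2.resize(np.hstack([a[100:],b[100:]]),(800,238)))
```

```text
(no output)
```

View pics/f.png

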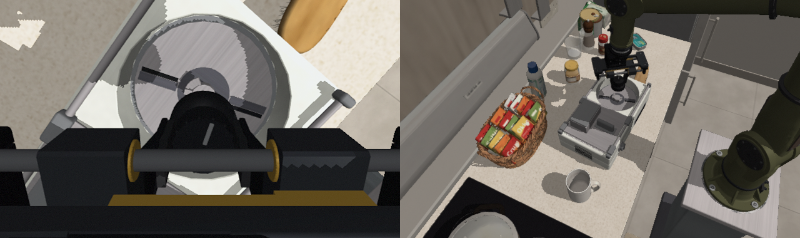

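The picture shows the cap held upright between the fingers at (205,130). The bare spindle and disc are below it at (200,85), the guard is over the motor, and the jars and mug stand where they were.

```bash
python3 -c "
from cell import env
print(env.sign_off())"
```

```text
the job is handed in; nothing more can be done
None
```

The job is handed in, no verdict shown: the guard is at its stop over the motor, the cap came off clockwise (left-handed thread), and the gripper holds it upright and still about 8 cm above the disc, with no bystander seen to have moved.

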